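# Seat a centrifuge rotor on its bearing and hand-spin it to check that it runs freely

### The job

The rotor of the open bench centrifuge sits a few millimetres too high and rubs, because the slots in its hub are not over the lugs of the bearing post underneath. Press it down gently and turn it by its bar grip under that light pressure until you feel it drop fully home, then let go and give it a brisk push so that it runs on by itself, untouched, for more than a second. Wait until it stands still, leave it home, and do not disturb the other things on the bench.

Things in the scene. Friction and masses are not known exactly. Their poses are not given: they have to be found in the camera images.
- centrifuge: White bench centrifuge fixed to the worktop, its bowl open (the lid is off): a 200 x 190 mm base 40 mm high, and on it a round bowl wall of 88 mm outer and 78 mm inner radius whose rim is 74 mm above the worktop. Origin: centre of its underside, on the rotor's axis; z up, -x towards its control panel.
- rotor: Sleeve carrying the rotor; it only moves up and down, does not turn, and keeps the centrifuge's x and y axes. Origin on the rotor's axis at its underside: 58 mm above the worktop at the start (riding on the lugs of the bearing post), 52 mm when fully home on a hard shoulder (6 mm drop). Tight fit: pushing it down takes about 4 to 5 N besides its weight (0.5 kg); it does not fall by itself.
- bar_grip (a point): Middle of the black upright bar grip on top of the rotor: bar 60 mm long, 14 mm thick, 34 mm high (26 to 60 mm above the origin of rotor), centred on the axis; this point is 43 mm above that origin; x along the bar. The grey metal disc under it has 61 mm radius and its top 26 mm above that origin, a low steel collar of 17 mm radius 29 mm.
- seat_level (a point): Home level of the rotor's underside, on its axis. Hidden here: three fixed lugs on the bearing post (angle unknown) that the hub's six even slots must pass: it can drop every 60 degrees, within some 7 degrees either side. At the start it is never over them; turning 45 degrees either way reaches one. Once home it turns free below the lugs. Over 25 N on post and lugs is too much.
- rotor_disc (a joint): Angle of the rotor about the vertical axis (rad, counterclockwise from above, any number of turns). At 0 the bar grip lies along the x axis of rotor. It runs easily: once home and pushed to 4 rad/s it coasts for some seconds and stops by itself.
- reagent_brown: Bystander: loose brown reagent bottle, 58 mm wide, 125 mm high. Origin: centre of underside.
- tape_roll: Bystander: roll of tape lying flat, 61 mm wide, 19 mm high. Origin: centre of underside.
- tip_box: Bystander: clear pipette tip box, 131 x 97 x 64 mm. Origin: centre of underside.
- beaker: Bystander: plastic beaker, 106 mm wide, 116 mm high. Origin: centre of underside.
- micropipette: Bystander: micropipette lying flat, 244 x 58 x 27 mm.

How it is judged:
By the outcome, as a careful person would: the job done as asked, in the order asked, and still so for the second after the job is handed in, with the robot touching nothing.
It also fails if it takes over 54 s, if anything falls off the work surface, if the arm or the gripper's body presses on something with over 40 N, if the wrist force passes 120 N, or if a joint passes its speed limit or range.

### The arm

A 6-joint arm with a two-finger parallel gripper is mounted at the origin on a cart in front of the work surface, level with it; the furniture and walls round the work are solid. World frame = base frame: x ahead of the robot, y to its left, z up, the work surface at z = 0. Lengths are in m, angles in rad, forces in N, time in s.
With the tool pointing down it reaches from about 0.4 to 0.825 m from the base axis. Payload 7 kg.
Tool frame: the origin (TCP) lies midway between the tips of the shut fingers; the grasp point (between the pads) lies 19 mm behind it (r.grip_point_offset is the distance from the TCP to the grasp point, in m); z points along the fingers, y is the direction in which the jaws open and shut (so a half turn about z gives the same grasp; the last joint's range is limited). The gripper opens to 85 mm and grips with 20 to 120 N. Pads are 22 mm wide; open, the fingers measure 114 mm over their backs; the gripper's body (76 mm by 85 mm) begins 54 mm behind the grasp point. The pads swing forward as they close: fully open they stand 13 mm farther back than shut.
Start: joints at [-0.817, 0.359, 0.012, 0, -1.224, -0.288], TCP at [0.303, -0.603, 0.231] pointing down, gripper open.
Joint ranges: [-3.07, 3.07], [-1.43, 2.12], [-1.02, 1.25], [-3.03, 1.67], [-3.05, -0], [-3.03, 3.03]. Speed limits (rad/s): [2.39, 2.39, 3.01, 3.14, 3.14, 3.14].

### API

Orientations are given as [roll, pitch, yaw] about the fixed x, y, z axes, in that order (R = Rz(yaw) Ry(pitch) Rx(roll)).
In Python, from rig import readout, vision, r gives the robot as it stands. The module is installed in compiled form; this text tells all that it offers.
- The arm moves only by the tool move_arm, never from a script. Its argument "series" is text: rows parted by semicolons, each of 5 numbers parted by spaces: the shift along the tool's x, y, z in m, then the turn about the tool's z in degrees, then the closure in counts, from 0 (fully open) to 255 (shut). A call has exactly 5 rows; each row shifts and turns the commanded pose from where the row before left it, along the tool's axes as they then stand; what a row does not reach is not made up. A row lasts 1/8 s, in which the tool goes at most 62.5 mm and 10.7 degrees, less where a joint would pass 70% of its speed; a pose out of reach is approached as far as the arm can. A call with a gripper value outside its range is refused whole. The fingers move at their own pace and stop on an object; "squeeze" is the grip in N (left out, the last holds). Time passes only in rows, so rows that do not move let the fingers close, or fill a call up. It gives the time, the measured TCP pose, the force and the opening at its end, in the units of the state.
- readout.state(): the state, without advancing time (a new reading comes with each control period).
- vision.snapshot(name): name is "scene" or "top" or "wrist"; returns a dict with "color" (420x560x3 uint8, blue, green, red), "fx", "fy", "cx", "cy" (pixels), "distortion" ([k1, k2, p1, p2, k3] as OpenCV has them; the pictures are not rectified), "rvec" (rotation vector, rad) and "tvec" (3), from world to camera coordinates, as OpenCV has them; the wrist camera has in their place "T_tool_cam" (4x4, takes a point from camera to tool coordinates, whose origin is the TCP and whose axes are the flange's). Camera axes: x right, y down, z forward; pixel columns grow to the right and rows downward; lengths in m; the calibration is good to about 2 mm. A picture is of the moment at which its call begins: read the wrist's pose just before it. There is no depth.
- r.job_done(): hands the job in, once; it reports no verdict.
Trained networks look in a picture, given as the dict that the camera call returned (one of the last four; its "shot" number tells which), for a name from the list of things; names that differ only in an ending like _2 or _b are one class to them, and where a whole thing is asked for, a point or a joint stands for the part that bears it (a point fixed in the world has none). Each returns a list of dicts, best first, with "score" (0 to 1); they miss things now and then, are a little off and sometimes report something else, mostly with a low value. They report only what shows in the picture. A call takes as long as a camera call.
- vision.regions_of(thing, picture): "mask" (420x560 bool, what is visible of it) and "uv" ([column, row] in pixels, amid what is visible of it).
The state is a dict: "clock": time; "joint_positions": joint angles; "qvel": joint speeds; "joint_torque": joint torques, N m; "eef_pos": TCP position; "eef_rot": TCP orientation; "contact_force": force on the tool from outside, world axes, zero at the start; "ft_torque": the same for the moment, N m; "grip_width": finger opening in m.
Only numpy, scipy, OpenCV 4.12 (cv2) and the standard library are available. Lean on these libraries where they do the work, as an engineer would, in place of code of your own. Each camera call takes 0.05 s, during which the arm holds its last target.

## Working session

There is one attempt and no reset: what is moved stays moved. The work goes in short steps, Python scripts to look and compute and a tool call to move; the robot and the scene stay as the last step left them, time stands still between calls to the robot, and variables do not carry over. Pictures are saved under pics/ and viewed, and the job is handed in when it is done.

Besides the shell and the picture viewer there is one more tool, called as name(argument=value, ...), one argument or row to a line, values as JSON. move_arm: Moves the arm, as the interface text tells. Its arguments: {"type":"object","properties":{"series":{"type":"string"},"squeeze":{"type":"number"}},"required":["series"]}

```bash
mkdir -p pics
python3 - <<'E'
from rig import readout, vision, r
import cv2,numpy as np
print(readout.state()); print(r.grip_point_offset)
for n in ["scene","top"]:
    p=vision.snapshot(n); cv2.imwrite(f"pics/{n}0.png",p["color"])
    print(n,{k:v for k,v in p.items() if k!="color"})
    for t in ["centrifuge","rotor","bar_grip"]:
        for d in vision.regions_of(t,p)[:2]:
            m=d["mask"];ys,xs=np.where(m)
            print(t,d["score"],d["uv"],m.sum(),xs.min(),xs.max(),ys.min(),ys.max())
E
```

```text
{'clock': 0.0, 'joint_positions': array([-8.16904339e-01,  3.59387285e-01,  1.10600318e-02, -3.54590718e-04,
       -1.22408673e+00, -2.88100369e-01]), 'qvel': array([ 0.00079699, -0.00168773, -0.00081356, -0.00140219,  0.00079798,
        0.00100717]), 'joint_torque': array([-5.54828512e-04, -5.83319807e+01,  2.93403912e+01,  6.93652421e+00,
       -6.04857210e-03,  4.76222692e-05]), 'eef_pos': array([ 0.30292678, -0.60267288,  0.23036313]), 'eef_rot': array([ 3.13994695e+00, -1.40072949e-04, -2.67592168e+00]), 'contact_force': array([-1.144998  ,  0.16106424,  0.03762559]), 'ft_torque': array([ 0.01988031, -0.01214551, -0.03197611]), 'grip_width': 0.08545913348435243}
0.0187
scene {'fx': 501.1549825661431, 'fy': 501.1549825661431, 'cx': 275.8661761848353, 'cy': 214.37741491632534, 'distortion': array([-0.06608656,  0.        ,  0.        ,  0.        ,  0.        ]), 'rvec': array([ 1.80068936, -1.095161  ,  0.70682991]), 'tvec': array([-0.33724657,  0.26881338,  0.64392747]), 'shot': 1}
centrifuge 0.56 [207.9, 235.4] 6470 145 271 195 280
rotor 0.76 [209.3, 218.8] 1737 179 237 194 235
bar_grip 0.92 [207.9, 217.0] 1765 178 237 193 235
top {'fx': 439.3489212773717, 'fy': 439.3489212773717, 'cx': 276.07222597213683, 'cy': 211.32248581226798, 'distortion': array([-0.11567608,  0.        ,  0.        ,  0.        ,  0.        ]), 'rvec': array([ 2.02037427, -2.2129677 ,  0.22028013]), 'tvec': array([-0.05374408,  0.58182406,  0.92602951]), 'shot': 2}
centrifuge 0.98 [221.6, 255.6] 7270 173 272 206 306
rotor 0.65 [218.6, 251.8] 2549 191 247 224 280
bar_grip 0.63 [221.0, 256.0] 2488 192 247 225 280
```

Run:
```python
import cv2
a=cv2.imread("pics/top0.png")
cv2.imwrite("pics/topc.png",cv2.resize(a[190:320,155:290],None,fx=5,fy=4.5,interpolation=cv2.INTER_CUBIC)[:600])
```

```text
(no output)
```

View pics/top0.png

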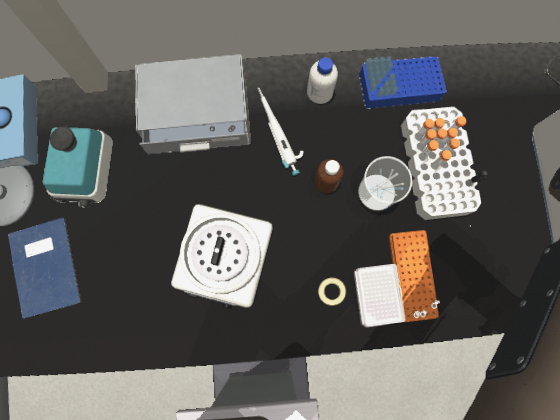

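View pics/scene0.png

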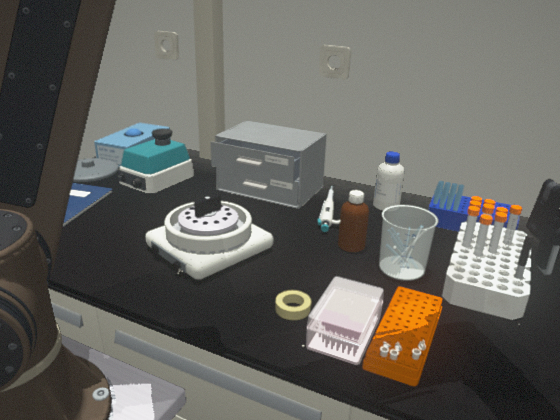

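View pics/topc.png

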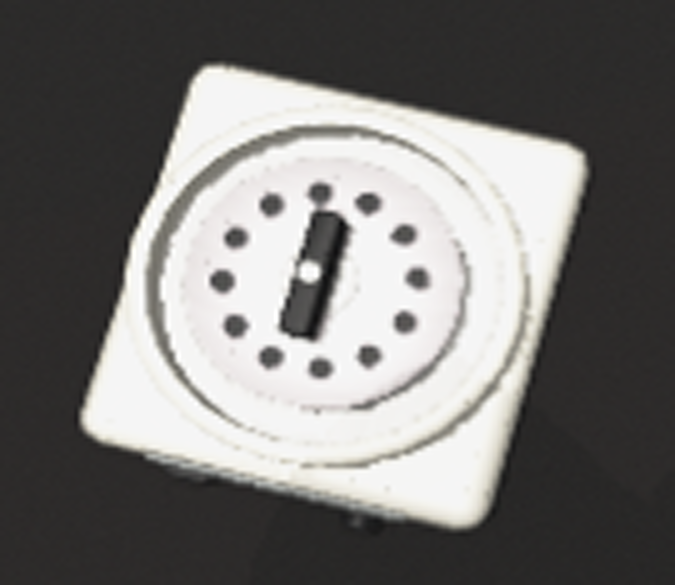

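The top view shows the white centrifuge at about (219,252), with the black bar running from about (221,237) to (215,265). The white dot at about (217,250) marks the middle of the bar's top.

```bash
cat > h.py <<'E'
import numpy as np, cv2
def world(p,uv,z,T=None):
    K=np.array([[p["fx"],0,p["cx"]],[0,p["fy"],p["cy"]],[0,0,1]])
    n=cv2.undistortPoints(np.array(uv,float).reshape(-1,1,2),K,p["distortion"]).reshape(-1,2)
    d=np.c_[n,np.ones(len(n))]
    if T is None:
        R=cv2.Rodrigues(p["rvec"])[0]; c=-R.T@p["tvec"]; d=d@R
    else: R=T[:3,:3]; c=T[:3,3]; d=d@R.T
    s=(z-c[2])/d[:,2]
    return c+d*s[:,None]
E
python3 - <<'E'
from rig import readout, vision, r
from h import *
p=vision.snapshot("top")
g=cv2.cvtColor(p["color"],cv2.COLOR_BGR2GRAY)
c=lambda x,y:(x/5+155-.4,y/4.5+190-.4)
print("dot",world(p,[c(310,270)],.118))
print("ring c",world(p,[c(221,278),c(418,278),c(320,192),c(320,368),c(271,204),c(369,356),c(404,234),c(235,325)],.084).mean(0), )
w=world(p,[c(221,278),c(418,278),c(320,192),c(320,368)],.084); print(w)
print("bar ends top", world(p,[c(335,213),c(295,335)],.118))
corn=[c(205,67),c(585,155),c(470,527),c(85,425)]
w=world(p,corn,.04);print("base",w,w.mean(0))
for t in ["rotor"]:
    m=vision.regions_of(t,p)[0]["mask"]
    k=cv2.dilate(m.astype(np.uint8),np.ones((3,3)))
    blk=(g<70)&(k>0); n,l,st,ce=cv2.connectedComponentsWithStats(blk.astype(np.uint8))
    i=1+np.argmax(st[1:,4]); print(st[i],ce[i])
    ys,xs=np.where(l==i); q=world(p,np.c_[xs,ys],.112)
    rr=cv2.minAreaRect(q[:,:2].astype(np.float32)*1000); print(rr)
    q0=q[:,:2]-q[:,:2].mean(0); u,s,v=np.linalg.svd(q0,full_matrices=False); print(q.mean(0),np.degrees(np.arctan2(v[0,1],v[0,0])))
    ys,xs=np.where(m); print(world(p,np.c_[xs,ys],.084).mean(0))
E
```

```text
dot [[0.49306261 0.02470069 0.118     ]]
ring c [0.49264491 0.0251986  0.084     ]
[[ 0.49688986  0.0676661   0.084     ]
 [ 0.48940265 -0.01705404  0.084     ]
 [ 0.53459713  0.02223081  0.084     ]
 [ 0.45040457  0.02790933  0.084     ]]
bar ends top [[0.51858706 0.01253409 0.118     ]
 [0.4637489  0.03289049 0.118     ]]
base [[ 0.61113656  0.07631847  0.04      ]
 [ 0.54985814 -0.09386498  0.04      ]
 [ 0.37050473 -0.02705989  0.04      ]
 [ 0.43455594  0.14058316  0.04      ]] [0.49151384 0.02399419 0.04      ]
[211 237  13  28  96] [218.71875    249.89583333]
((491.64990234375, 23.703144073486328), (15.211029052734375, 58.63821029663086), 71.08285522460938)
[0.49286583 0.02107784 0.112     ] 165.4548039898634
[0.49016131 0.0234633  0.084     ]
```

move_arm(
  series="-0.04 0.042 0 0 0;-0.04 0.042 0 0 0;-0.04 0.042 0 0 0;-0.04 0.042 0 0 0;-0.04 0.042 0 0 0",
  squeeze=40,
)

```text
clock: 1.12
eef_pos: [0.3879, -0.324, 0.2316]
eef_rot: [-3.141, 0.001, -2.676]
contact_force: [1.2, 0.1, 0.6]
grip_width: 0.0854
```

move_arm(
  series="-0.04 0.042 0 0 0;-0.04 0.042 0 0 0;-0.04 0.042 0 0 0;-0.04 0.042 0 0 0;-0.04 0.042 0 0 0",
)

```text
clock: 1.75
eef_pos: [0.4722, -0.0462, 0.2319]
eef_rot: [-3.141, 0.001, -2.675]
contact_force: [1.9, -0.6, 0.7]
grip_width: 0.0855
```

move_arm(
  series="0 0 0 9 0;0 0 0 9 0;0 0 0 9 0;0 0 0 9 0;0 0 0 9 0",
)

```text
clock: 2.38
eef_pos: [0.4719, -0.0481, 0.2315]
eef_rot: [3.141, 0.0, 2.817]
contact_force: [-0.1, 0.3, 0.0]
grip_width: 0.0855
```

Run:
```python
from rig import readout, vision, r
from h import *
s=readout.state(); print(s["joint_positions"],s["eef_pos"],s["eef_rot"],s["contact_force"])
p=vision.snapshot("wrist"); cv2.imwrite("pics/w0.png",p["color"]); print({k:v for k,v in p.items() if k!="color"})
```

```text
[ 3.14657798e-01  2.20930464e-02 -4.13129278e-01  1.88764411e-05
 -1.13513891e+00 -2.21017807e+00] [ 0.47189761 -0.04812091  0.23149718] [3.14134677e+00 3.59357093e-04 2.81687662e+00] [-0.14193447  0.26299472  0.03723148]
{'fx': 310.26037703604027, 'fy': 310.26037703604027, 'cx': 275.6651137065048, 'cy': 209.98545349951493, 'distortion': array([-0.06631414,  0.        ,  0.        ,  0.        ,  0.        ]), 'T_tool_cam': array([[-2.30805807e-04, -9.50532823e-01, -3.10624047e-01,
         7.98945525e-02],
       [ 9.99999963e-01, -2.63944882e-04,  6.46520283e-05,
        -2.58002389e-04],
       [-1.43441502e-04, -3.10624021e-01,  9.50532849e-01,
        -1.43346878e-01],
       [ 0.00000000e+00,  0.00000000e+00,  0.00000000e+00,
         1.00000000e+00]]), 'shot': 4}
```

View pics/w0.png

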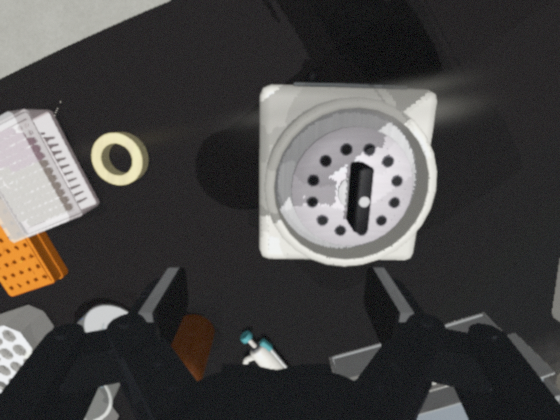

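The wrist view shows the bar upright from (360,163) to (362,233), with its white dot at (364,202). It is nearly aligned with the tool's x axis. I'll measure it properly.

```bash
cat > bar.py <<'E'
from rig import readout, vision, r
from h import *
import sys
ztop=float(sys.argv[1])
s=readout.state()
p=vision.snapshot("wrist"); cv2.imwrite("pics/%s.png"%sys.argv[2],p["color"])
from scipy.spatial.transform import Rotation as Ro
T=np.eye(4); T[:3,:3]=Ro.from_euler("xyz",s["eef_rot"]).as_matrix(); T[:3,3]=s["eef_pos"]; T=T@p["T_tool_cam"]
g=cv2.cvtColor(p["color"],cv2.COLOR_BGR2GRAY)
for d in vision.regions_of("rotor",p)[:1]:
    m=d["mask"]; print(d["score"],d["uv"])
    k=cv2.dilate(m.astype(np.uint8),np.ones((3,3)))
    blk=(g<60)&(k>0); n,l,st,ce=cv2.connectedComponentsWithStats(blk.astype(np.uint8))
    i=1+np.argmax(st[1:,4]); print(st[i],ce[i])
    ys,xs=np.where(l==i); q=world(p,np.c_[xs,ys],ztop,T)
    rr=cv2.minAreaRect(q[:,:2].astype(np.float32)*1000); print(rr)
    q0=q[:,:2]-q[:,:2].mean(0); u,sv,v=np.linalg.svd(q0,full_matrices=False); print("bar",q.mean(0),np.degrees(np.arctan2(v[0,1],v[0,0])))
    k=(k>0)&(~blk); 
    ys,xs=np.where(m); 
    c,rad=cv2.minEnclosingCircle(world(p,np.c_[xs,ys],ztop-.034,T)[:,:2].astype(np.float32)*1000); print("disc",c,rad)
print("yaw",np.degrees(s["eef_rot"][2]),s["eef_pos"])
if len(sys.argv)>3:
    uv=np.array([float(a) for a in sys.argv[3:]]).reshape(-1,2); print(world(p,uv,ztop,T))
E
python3 bar.py .118 w1 364 202 360 163 362 233
python3 -c "
import cv2;a=cv2.imread('pics/w1.png');cv2.imwrite('pics/w1c.png',cv2.resize(a[140:260,290:430],None,fx=5,fy=5,interpolation=2))"
```

```text
0.67 [352.9, 188.1]
[ 347  162   25   72 1046] [357.88814532 197.15200765]
((489.4992980957031, 21.51680564880371), (18.48899269104004, 63.889373779296875), 71.10930633544922)
bar [0.48823541 0.02119808 0.118     ] -15.0397334998573
disc (489.43707275390625, 24.08514404296875) 60.22880172729492
yaw 160.97529037607876 [ 0.47190823 -0.04811717  0.23151174]
[[0.49384677 0.02525624 0.118     ]
 [0.45966402 0.0303962  0.118     ]
 [0.52155821 0.01653635 0.118     ]]
```

View pics/w1c.png

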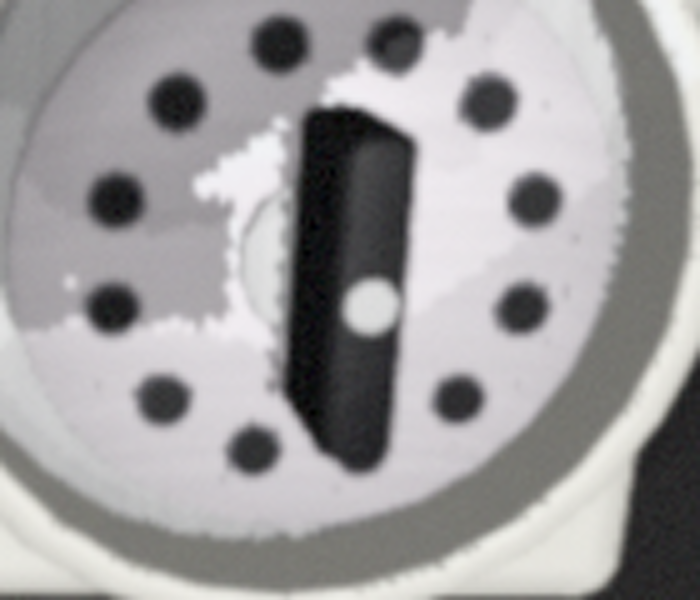

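```bash
python3 bar.py .118 w2 366.3 168.3 361.1 231.7 364 201 | tail -4
python3 - <<'E'
from rig import vision
from h import *
E
```

```text
yaw 161.8382864609992 [ 0.47187264 -0.04817356  0.23145573]
[[0.46441535 0.03416393 0.118     ]
 [0.51900693 0.01672015 0.118     ]
 [0.4917776  0.02571546 0.118     ]]
```

move_arm(
  series="0.002 0.038 0 -0.8 0;0.002 0.038 0 0 0;0 0 0.025 0 0;0 0 0.025 0 0;0 0 0.02 0 0",
)

```text
clock: 3.25
eef_pos: [0.4912, 0.0255, 0.1604]
eef_rot: [-3.141, -0.0, 2.839]
contact_force: [0.1, 0.5, 0.1]
grip_width: 0.0853
```

```bash
python3 bar.py .118 w3
python3 -c "
import cv2;a=cv2.imread('pics/w3.png');cv2.imwrite('pics/w3c.png',cv2.resize(a[180:420,140:420],None,fx=2.5,fy=2.5,interpolation=2))"
```

```text
0.87 [277.0, 211.3]
[ 256  185   38   93 1771] [276.05025409 233.08300395]
((487.7529602050781, 25.460399627685547), (24.960195541381836, 64.06246185302734), 72.65982818603516)
bar [0.48846488 0.0262992  0.118     ] -19.22194002734029
disc (489.517333984375, 25.719511032104492) 59.36028289794922
yaw 162.6635613771557 [0.49123503 0.02546092 0.16038497]
```

View pics/w3c.png

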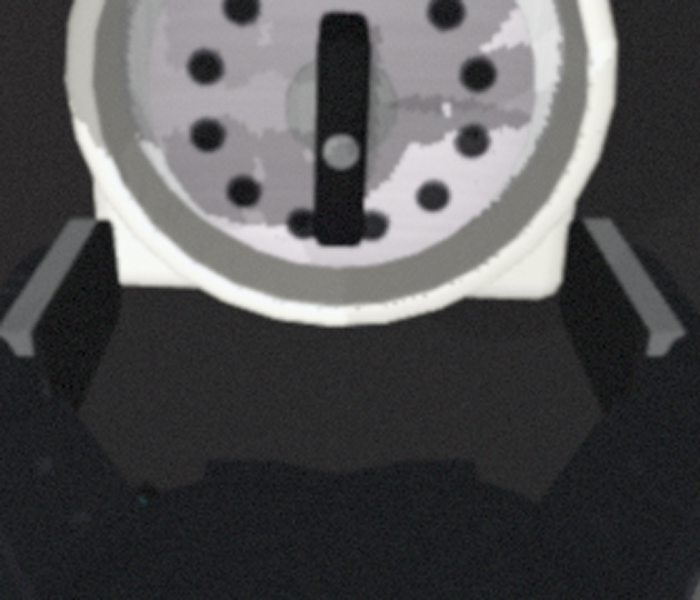

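```bash
python3 bar.py .118 w4 276.4 240.2 277.5 194 275.8 268.5 276.6 223| tail -5
```

```text
yaw 162.60208402569117 [0.49009054 0.02497677 0.15937583]
[[0.49099744 0.02483464 0.118     ]
 [0.46169749 0.03470958 0.118     ]
 [0.51052054 0.01830838 0.118     ]
 [0.47970903 0.0284984  0.118     ]]
```

move_arm(
  series="-0.0005 0 0.02 0 0;0 0 0.02 0 0;0 0 0.014 0 0;0 0 0.01 0 0;0 0 0 0 0",
)

```text
clock: 4.08
eef_pos: [0.4918, 0.0251, 0.097]
eef_rot: [-3.141, -0.001, 2.836]
contact_force: [-0.9, 0.3, 0.8]
grip_width: 0.0855
```

move_arm(
  series="0 0 0 0 255;0 0 0 0 255;0 0 0 0 255;0 0 0 0 255;0 0 0 0 255",
  squeeze=40,
)

```text
clock: 4.7
eef_pos: [0.4921, 0.0254, 0.0976]
eef_rot: [3.141, 0.0, 2.836]
contact_force: [-1.2, 0.2, 4.2]
grip_width: 0.0132
```

move_arm(
  series="0 0 0.0005 0 255;0 0 0.0005 0 255;0 0 0 0 255;0 0 0 0 255;0 0 0 0 255",
)

```text
clock: 5.32
eef_pos: [0.4923, 0.0254, 0.0975]
eef_rot: [3.141, 0.001, 2.836]
contact_force: [-4.3, 2.0, 12.8]
grip_width: 0.0129
```

move_arm(
  series="0 0 -0.0002 -2 255;0 0 0 -2 255;0 0 0 -2 255;0 0 0 -2 255;0 0 0 0 255",
)

```text
clock: 5.95
eef_pos: [0.4922, 0.0253, 0.0975]
eef_rot: [3.141, 0.001, 2.976]
contact_force: [-4.7, 1.0, 11.7]
grip_width: 0.013
```

move_arm(
  series="0 0 0 -2 255;0 0 0 -2 255;0 0 0 -2 255;0 0 0 -2 255;0 0 0 0 255",
)

```text
clock: 6.58
eef_pos: [0.4922, 0.0253, 0.0974]
eef_rot: [3.142, 0.001, 3.116]
contact_force: [-3.5, 1.1, 10.0]
grip_width: 0.0129
```

move_arm(
  series="0 0 0.0001 -2 255;0 0 0 -2 255;0 0 0 -2 255;0 0 0 -2 255;0 0 0 0 255",
)

```text
clock: 7.2
eef_pos: [0.4921, 0.0252, 0.0966]
eef_rot: [-3.142, 0.0, -3.028]
contact_force: [-0.9, 0.5, 5.3]
grip_width: 0.0126
```

move_arm(
  series="0 0 0.0005 -2 255;0 0 0.0005 0 255;0 0 0 0 255;0 0 0 0 255;0 0 0 0 255",
)

```text
clock: 7.82
eef_pos: [0.492, 0.0252, 0.0954]
eef_rot: [-3.142, 0.0, -2.994]
contact_force: [0.5, -1.0, 3.7]
grip_width: 0.0133
```

Dropping with about 4 N. I'll keep pressing in steps.

move_arm(
  series="0 0 0.0005 0 255;0 0 0.0005 0 255;0 0 0.0005 0 255;0 0 0.0005 0 255;0 0 0 0 255",
)

```text
clock: 8.45
eef_pos: [0.492, 0.0253, 0.0933]
eef_rot: [3.142, 0.0, -2.993]
contact_force: [1.0, -1.8, 4.2]
grip_width: 0.013
```

move_arm(
  series="0 0 0.0005 0 255;0 0 0.0005 0 255;0 0 0.0005 0 255;0 0 0 0 255;0 0 0 0 255",
)

```text
clock: 9.07
eef_pos: [0.492, 0.0252, 0.0919]
eef_rot: [-3.142, 0.0, -2.993]
contact_force: [0.7, -1.3, 3.1]
grip_width: 0.0132
```

move_arm(
  series="0 0 0.0005 0 255;0 0 0 0 255;0 0 0.0005 0 255;0 0 0 0 255;0 0 0 0 255",
)

```text
clock: 9.7
eef_pos: [0.4921, 0.0252, 0.0915]
eef_rot: [-3.142, 0.0, -2.993]
contact_force: [-1.6, 0.1, 10.5]
grip_width: 0.0134
```

Fully home: 6.0 mm drop, then a hard stop at about 10 N. Now I'll ease off and let go.

move_arm(
  series="0 0 -0.0007 0 255;0 0 0 0 0;0 0 0 0 0;0 0 0 0 0;0 0 0 0 0",
)

```text
clock: 10.32
eef_pos: [0.4918, 0.0252, 0.0914]
eef_rot: [-3.142, -0.0, -2.994]
contact_force: [-0.6, -0.8, -0.1]
grip_width: 0.0835
```

move_arm(
  series="0 0 -0.02 0 0;0 0 -0.03 0 0;0 0 -0.03 0 0;0 0 -0.02 0 0;0 0 0 0 0",
)

```text
clock: 10.95
eef_pos: [0.4928, 0.0256, 0.1931]
eef_rot: [3.141, 0.003, -2.993]
contact_force: [-0.6, -0.9, -1.0]
grip_width: 0.0854
```

```bash
python3 bar.py .112 w5
python3 -c "
import cv2;a=cv2.imread('pics/w5.png');cv2.imwrite('pics/w5c.png',cv2.resize(a[150:390,140:420],None,fx=2.5,fy=2.5,interpolation=2))"
```

```text
0.8 [274.3, 198.6]
[ 261  172   32   79 1207] [275.27091964 212.82518641]
((488.4899597167969, 25.565372467041016), (62.8315544128418, 24.604955673217773), 8.472858428955078)
bar [0.48929871 0.02471269 0.112     ] 10.118434300725385
disc (489.81256103515625, 24.53221893310547) 59.716861724853516
yaw -171.50353756560892 [0.49277651 0.02556605 0.19313108]
```

View pics/w5c.png

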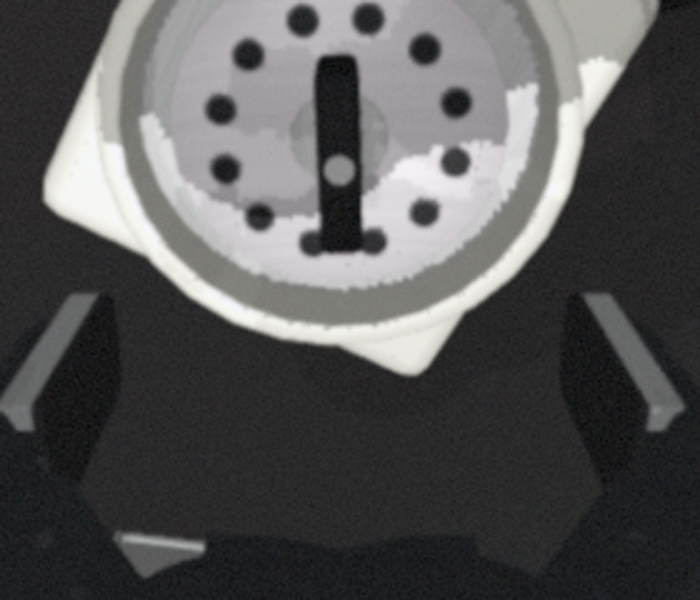

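The wrist view shows the bar upright at crop column 340, aligned with the tool and turned relative to the base. Next, prepare the push with shut fingers.

move_arm(
  series="0.016 -0.025 0 0 255;0.017 -0.025 0 0 255;0 0 0 0 255;0 0 0 0 255;0 0 0 0 255",
)

```text
clock: 11.68
eef_pos: [0.4668, -0.0287, 0.1912]
eef_rot: [-3.142, -0.001, -2.993]
contact_force: [-0.3, -0.0, -0.9]
grip_width: -0.0001
```

move_arm(
  series="0 0 0.03 0 255;0 0 0.03 0 255;0 0 0.025 0 255;0 0 0.016 0 255;0 0 0 0 255",
)

```text
clock: 12.3
eef_pos: [0.466, -0.0289, 0.0894]
eef_rot: [-3.141, -0.003, -2.993]
contact_force: [0.4, 0.1, 0.6]
grip_width: 0.0001
```

Run:
```python
from rig import *
import cv2
for n in ("wrist","scene"):
    a=vision.snapshot(n)["color"]; cv2.imwrite(f"pics/{n}6.png",a)
    if n=="scene": cv2.imwrite("pics/scene6c.png",cv2.resize(a[150:290,120:300],None,fx=4,fy=4,interpolation=2))
```

```text
(no output)
```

View pics/wrist6.png

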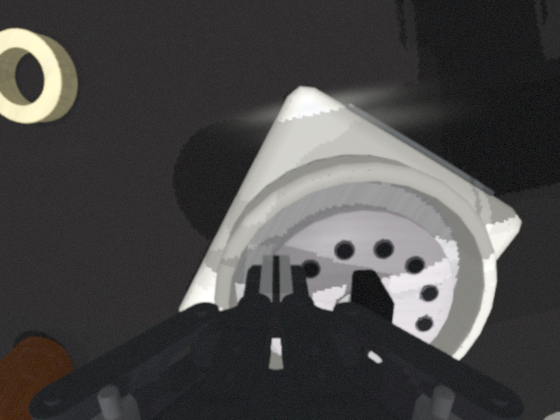

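View pics/scene6c.png

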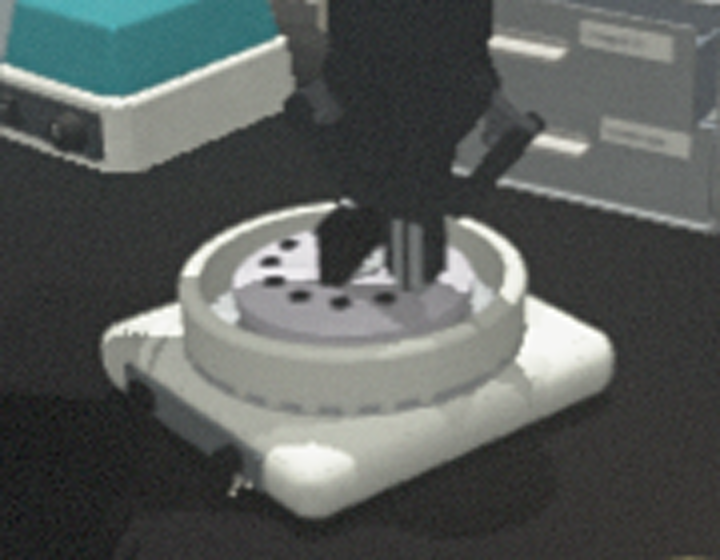

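move_arm(
  series="0 0.01 0 0 255;0 0.008 0 0 255;0 0.004 0 0 255;0 0 0 0 255;0 0 0 0 255",
)

```text
clock: 13.02
eef_pos: [0.4634, -0.0073, 0.0906]
eef_rot: [3.142, 0.0, -2.993]
contact_force: [0.3, 0.4, -0.5]
grip_width: -0.0001
```

Run:
```python
from rig import *
import cv2
cv2.imwrite("pics/wrist7.png",vision.snapshot("wrist")["color"]); print(readout.state()["contact_force"])
```

```text
[-0.80028984  0.62205297  0.30449031]
```

View pics/wrist7.png

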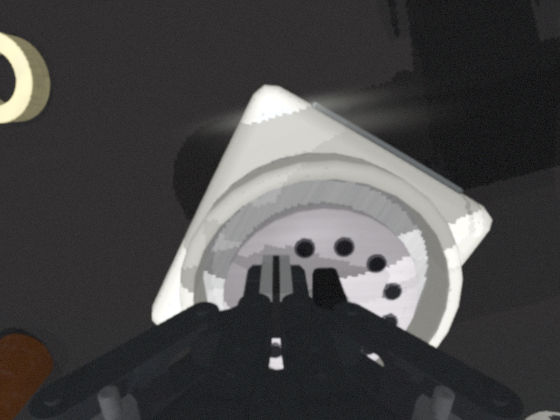

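move_arm(
  series="0 0.01 0 0 255;0 0.022 0 0 255;0 0.03 0 0 255;0 0.035 0 0 255;0 0.035 -0.01 0 255",
)

```text
clock: 13.7
eef_pos: [0.4431, 0.1242, 0.1002]
eef_rot: [-3.141, -0.001, -2.994]
contact_force: [1.0, -0.9, 0.7]
grip_width: 0.0
```

Run:
```python
from rig import *
import cv2
im=[]
for i in range(6):
    p=vision.snapshot("top")["color"]; im.append(cv2.resize(p[200:310,165:280],(260,250),interpolation=2))
import numpy as np
cv2.imwrite("pics/spin.png",np.vstack([np.hstack(im[:3]),np.hstack(im[3:])])); print(readout.state()["clock"])
```

```text
14.0
```

View pics/spin.png

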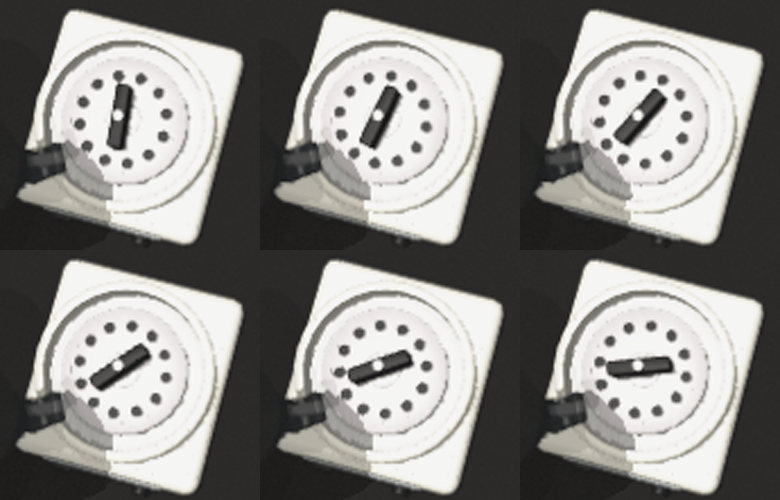

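The rotor spins freely at about 5–6 rad/s and the finger is clear of it, at the rim on the left. I'll lift clear and wait.

move_arm(
  series="0 0.02 -0.03 0 255;0 0 -0.04 0 255;0 0 -0.04 0 255;0 0 -0.03 0 255;0 0 0 0 255",
)

```text
clock: 14.62
eef_pos: [0.4421, 0.1428, 0.2427]
eef_rot: [3.14, 0.004, -2.995]
contact_force: [0.0, 0.5, -0.2]
grip_width: -0.0001
```

move_arm(
  series="0 0 0 0 255;0 0 0 0 255;0 0 0 0 255;0 0 0 0 255;0 0 0 0 255",
)

```text
clock: 15.25
eef_pos: [0.441, 0.143, 0.2404]
eef_rot: [-3.141, -0.0, -2.993]
contact_force: [-0.5, 0.9, -0.7]
grip_width: -0.0
```

move_arm(
  series="0 0 0 0 255;0 0 0 0 255;0 0 0 0 255;0 0 0 0 255;0 0 0 0 255",
)

```text
clock: 15.88
eef_pos: [0.441, 0.143, 0.2406]
eef_rot: [3.142, 0.0, -2.993]
contact_force: [-0.8, -1.3, 0.3]
grip_width: 0.0002
```

move_arm(
  series="0 0 0 0 255;0 0 0 0 255;0 0 0 0 255;0 0 0 0 255;0 0 0 0 255",
)

```text
clock: 16.5
eef_pos: [0.441, 0.143, 0.2406]
eef_rot: [3.142, -0.0, -2.993]
contact_force: [-0.3, -0.1, 0.3]
grip_width: 0.0
```

```bash
cat > spin.py <<'E'
from rig import *
import cv2,sys
import numpy as np
im=[]
print(readout.state()["clock"])
for i in range(6):
    p=vision.snapshot("top")["color"]; im.append(cv2.resize(p[200:310,165:280],(260,250),interpolation=2))
cv2.imwrite(sys.argv[1],np.vstack([np.hstack(im[:3]),np.hstack(im[3:])])); cv2.imwrite("pics/full_"+sys.argv[1][5:],p)
print(np.abs(im[0].astype(int)-im[5]).mean())
E
python3 spin.py pics/spin2.png
```

```text
16.5
0.4021230769230769
```

View pics/spin2.png

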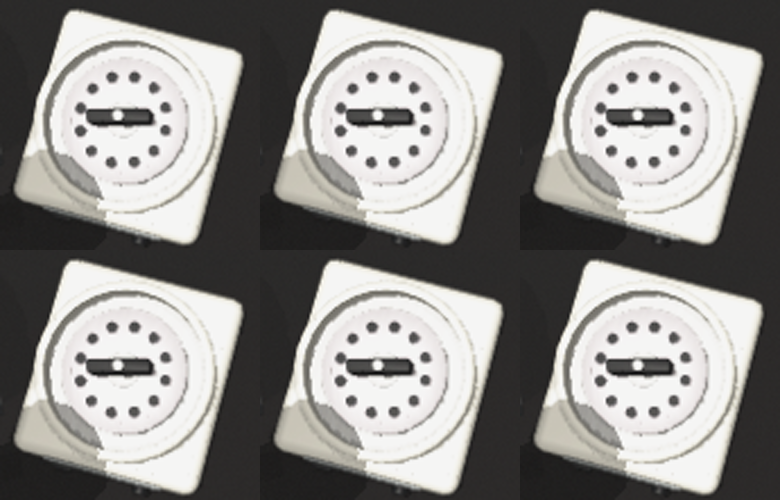

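Run:
```python
from rig import *
from h import *
a=cv2.imread("pics/spin.png"); 
for i in range(6):
    t=a[(i//3)*250:(i//3)*250+250,(i%3)*260:(i%3)*260+260]; t=cv2.cvtColor(t,cv2.COLOR_BGR2GRAY)[85:150,80:165] if 0 else cv2.cvtColor(t,cv2.COLOR_BGR2GRAY)
    n,l,st,ce=cv2.connectedComponentsWithStats((t<90).astype(np.uint8))
    j=[k for k in range(1,n) if np.hypot(*(ce[k]-[120,115]))<15 and st[k,4]>300]
    for k in j:
        ys,xs=np.where(l==k); c=np.cov(xs*115/260,ys*110/250); w,v=np.linalg.eigh(c); print(i,np.degrees(np.arctan2(-v[1,1],v[0,1]))%180)
p=vision.snapshot("scene"); cv2.imwrite("pics/scene8.png",p["color"])
K=np.array([[p["fx"],0,p["cx"]],[0,p["fy"],p["cy"]],[0,0,1]])
for z in (.112,.118): print(z,cv2.projectPoints(np.array([[.492,.0253,z]]),p["rvec"],p["tvec"],K,p["distortion"])[0].ravel())
for z in (.112,.118): print(z,cv2.projectPoints(np.array([[.492,.0253,z]]),p["rvec"],p["tvec"],K,p["distortion"])[0].ravel())
A=cv2.imread("pics/scene0.png")
c=lambda x:cv2.resize(x[180:245,165:255],None,fx=6,fy=6,interpolation=2)
cv2.imwrite("pics/cmp.png",np.vstack([c(A)[:300],c(p["color"])[:300]]))
```

```text
0 0.7104457995240523
0 81.47109708291624
1 179.65840821892115
1 64.40979468254346
2 179.96550921706609
2 48.71346062659947
3 0.28131392254616117
3 33.448128467672376
4 0.60695095586928
4 18.738426376232752
5 0.8315139638204982
5 4.909776069816644
0.112 [207.22770618 200.29508766]
0.118 [207.11328713 197.56233085]
0.112 [207.22770618 200.29508766]
0.118 [207.11328713 197.56233085]
```

View pics/cmp.png

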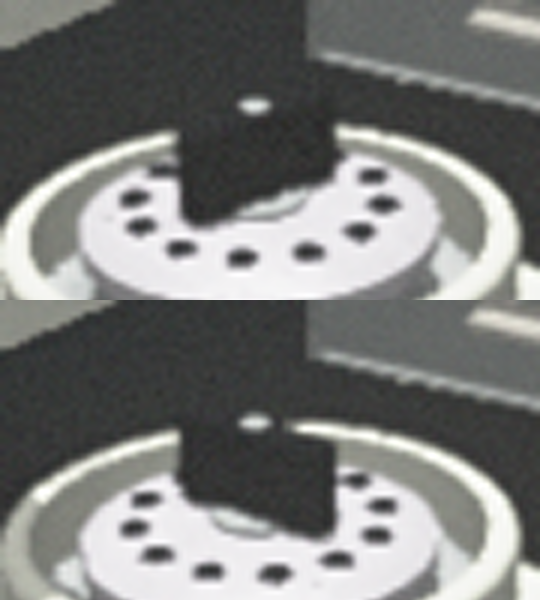

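View pics/full_spin2.png

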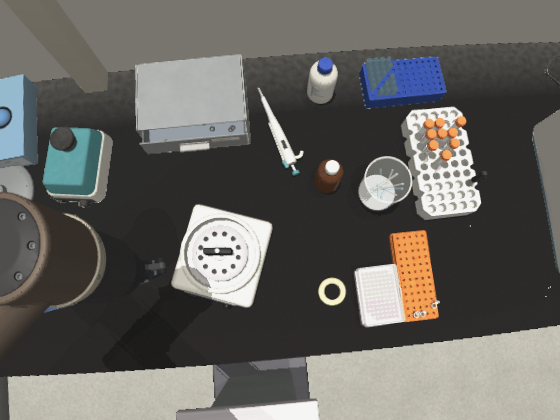

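The white dot has dropped 2.8 px since the start, against 2.7 px expected for 6 mm, so the rotor is still home. It stands still, and the bystanders look unmoved.

```bash
python3 -c "
from rig import *
print(r.job_done(), readout.state()['clock'])"
```

```text
the job is handed in; nothing more can be done
the job is handed in; nothing more can be done
```

The rotor is fully home, ran on by itself after a push, and stood still when I handed the job in at about 17 s on the robot's clock.

- **Seating:** I gripped the bar, pressed with about 10–13 N and turned it counterclockwise. It began to drop by about 24 degrees. I then eased it down until it hit a hard stop after 6.0 mm, with 10.5 N on the wrist.
- **Push:** After letting go, I swept the shut fingers past one end of the bar. Frames taken with the gripper already clear show it turning at about 6 rad/s, slowing to about 5. It was standing still by 16.5 s. I did not see the moment it stopped. From its slowing and final angle I estimate it ran about 1.9 s untouched.
- **Last checks:**
    - The mark on top of the bar sits 2.8 pixels lower in the scene view, against 2.7 expected for a 6 mm drop.
    - Six frames over 0.3 s showed no motion.
    - The other things on the bench look unmoved in the top view.
    - The arm is clear of everything.

No check failed or disagreed.

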